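Straighten the dim sum serving row

TASK

Straighten the serving row at the dim sum stall. Push the small lidded steamer into the free place in the row so that it stands over the round paper mat and against the metal stop rail, and push the sauce-dish tray up to the same rail until its long side lies flush along it. Only push with the fingers, gently, in either order: lift, tip or carry nothing, and leave everything else where it stands.

Things in the scene. Friction and masses are not known exactly. Their poses are not given: they have to be found in the camera images.
- stop: Fixed straight metal rail lying across the counter beyond the task's things, 720 mm long, 26 mm high, 20 mm thick. Origin: on the counter surface, at the middle of the rail's front face (the face towards the robot). Its y axis runs along the rail, its x axis points away from the robot side, square to the front face; so a thing against the rail lies on its -x side.
- mat: Round white paper mat, 110 mm across, under 1 mm thick (nothing catches on it), fixed flat on the counter in the free one of three places in the row of small steamers, 140 mm apart along the rail. Origin at its centre, which lies 51 mm in front of the rail's face: a steamer against the rail and centred on it covers it. An open steamer with buns may stand at one or both sides of it. The yaw of this body means nothing.
- steamer: The loose round bamboo steamer with a closed lid, 100 mm across, upright wall 42 mm high, flat-domed lid to 54 mm and a small cane loop on top to 64 mm; about 0.25 kg. It starts out of the row, on the robot's side of it. Origin at the centre of its underside. Slides on the counter with friction (needs about 1 to 6 N to push, steady). The lid does not come off.
- tray: Loose rectangular bamboo tray with two white sauce dishes fixed in it, 80 mm (its x) by 160 mm (its y), walls 30 mm high; about 0.3 kg (1 to 6 N to push along the counter). Origin at the centre of its underside. It starts turned askew, on the robot's side of the rail in front of the rail's left (+y) part, where the rail is free. Its +x long side goes to the rail.
- tray_left (a point): Corner of the tray at its +x, +y end, at the counter surface (from the tray's origin: 40 mm along its x, 80 mm along its y).
- tray_right (a point): Corner of the tray at its +x, -y end, at the counter surface (40 mm along its x, -80 mm along its y).
- row_a: Open bamboo steamer with buns, loose, 100 mm across, 50 mm high, already in the row against the rail; leave it. Origin at the centre of its underside.
- row_b: A second one, the same as row_a, in another place of the row; leave it.
- bottle: Loose dark glass bottle, 56 mm across, 150 mm high, at the right (-y) side; leave it. Origin at the centre of its underside.
- teacup: Loose blue tea cup, 68 mm across, 60 mm high, at the left (+y) side; leave it. Origin at the centre of its underside.
- dish: Loose shallow white dish, 72 mm across, 18 mm high, at the right (-y) side near the robot; leave it. Origin at the centre of its underside.
- chopsticks: Black cup of chopsticks, loose, 70 mm across, 200 mm high with the sticks, beyond the rail; leave it. Origin at the centre of its underside.
- tongs: Steel tongs, loose, 180 mm long, 11 mm high, lying beyond the rail; leave them. Origin at the middle of their length, near the counter surface.
Things that resemble listed ones, but are neither listed nor needed, are in the scene too. What is shaped like the tray but black or pink is not meant.

How it is judged (in metres and radians):
At the end, for the whole second after the job is handed in: The lidded steamer stands upright within 18 mm of the middle of the paper mat and no more than 6 mm short of touching the rail; both corners of the tray's long side are no more than 6 mm from the rail's face, the tray flat and not beyond the rail's left end (by more than 10 mm); both are at rest (horizontal distance between steamer and mat below 0.018 m and x of steamer in the frame of stop above -0.056 m and x of each of tray_left, tray_right in the frame of stop above -0.006 m and x of tray in the frame of stop below 0 m and y of tray_left in the frame of stop below 0.37 m and angle between each of steamer, tray's own z axis and vertical below 0.05 rad and linear speed of each of steamer, tray below 0.01 m/s).
It fails at once if the steamer or the tray is lifted (by more than 12 mm) (height (world z) of any of steamer, tray above 0.012 m).
It fails at once if the steamer or the tray is tipped (over about 11 degrees) (angle between any of steamer, tray's own z axis and vertical above 0.2 rad).
It fails at once if the steamer or the tray is shoved faster than 0.5 m/s (linear speed of any of steamer, tray above 0.5 m/s).
It fails at once if anything else on the counter is moved by more than 20 mm (distance of any of row_a, row_b, bottle, teacup, dish, chopsticks, tongs from where it was at the start of the episode above 0.02 m).
It also fails if it takes over 67 s, if anything falls off the work surface, if the arm or the gripper's body presses on something with over 40 N, if the wrist force passes 120 N, or if a joint passes its speed limit or range.

ROBOT

A 6-joint arm with a two-finger parallel gripper is mounted at the origin on the work surface. World frame = base frame: x ahead of the robot, y to its left, z up, the work surface at z = 0. Lengths are in mm, angles in rad, forces in N, time in s.
With the tool pointing down it reaches from about 350 to 925 mm from the base axis. Payload 6.4 kg.
Tool frame: the origin (TCP) lies at the very end of the fingers, on their centre line; the grasp point (between the pads) lies 19 mm behind it (env.grip_point_offset is the z of the grasp point in the tool frame, in mm); z points along the fingers, y is the direction in which the jaws open and shut (so a half turn about z gives the same grasp; the last joint's range is limited). The gripper opens to 94 mm and grips with 3 to 60 N. Pads are 16 mm wide; open, the fingers measure 119 mm over their backs; the gripper's body (75 mm by 177 mm) begins 78 mm behind the grasp point.
Start: joints at [-1.461, 0.245, 1.558, -0, 1.339, -0.174], TCP at [182.008, -624.008, 178.055] pointing down, gripper open.
Joint ranges: [-3.13, 3.13], [-1.02, 2.26], [0.13, 2.54], [-0.95, 4.09], [0.21, 2.88], [-2.74, 2.74]. Speed limits (rad/s): [2.57, 2.57, 3.14, 3.14, 3.14, 3.14].

INTERFACE

Orientations are given as a unit quaternion [w, x, y, z].
In Python, from station import env gives the robot as it stands.
- The arm moves only by the tool servo_tool, never from a script. Its argument "commands" is a list of rows, each a list of 3 entries, a list of its own where there are three numbers: the shift along the world's x, y, z in m, then the turn, a rotation vector about the world's x, y, z in degrees, then the finger opening in m, from 0 to 0.094. A call has 1 to 20 rows; each row shifts and turns the commanded pose from where the row before left it; what a row does not reach is not made up. A row lasts 1/10 s, in which the tool goes at most 50 mm and 8.59 degrees, less where a joint would pass 70% of its speed; a pose out of reach is approached as far as the arm can. A call with a gripper value outside its range is refused whole. The fingers move at their own pace and stop on an object; the grip force is fixed at half the most. Time passes only in rows, so rows that do not move let the fingers close. It gives the time, the measured TCP pose, the force and the opening at its end, in the units of the state.
- env.sense(): the state, without advancing time (a new reading comes with each control period).
- env.capture(name): name is "scene" or "top" or "wrist"; returns the picture (420x560x3 uint8, red, green, blue); there is no depth.
- env.camera_params(name): a dict with "camera_matrix" (3x3 intrinsics, pixels), "rvec" (rotation vector, rad) and "tvec" (3), from world to camera coordinates, as OpenCV has them. Camera axes: x right, y down, z forward; pixel columns grow to the right and rows downward; lengths in mm; the calibration is good to about 2 mm. A picture is of the moment at which its call begins: read the wrist's pose just before it. camera_params takes no time and is no camera call; for the wrist camera it gives the pose at the moment of the call.
- env.finish_job(): hands the job in, once; it reports no verdict.
Trained networks look in the newest picture that a camera, given by its name, has taken for a name from the list of things; names that differ only in an ending like _2 or _b are one class to them, and where a whole thing is asked for, a point or a joint stands for the part that bears it (a point fixed in the world has none). Each returns a list of dicts, best first, with "confidence" (0 to 1); they miss things now and then, are a little off and sometimes report something else, mostly with a low value. They report only what shows in the picture. A call takes as long as a camera call. They do not tell look-alikes from the thing itself.
- env.boxes_of(camera, label): "at" ([x, y, z] in mm, in the coordinates of the camera as it stood for that picture, good to about 4 mm: the middle of the surface that is visible of it).
- env.tip_of(camera, label): "at" ([x, y, z] in mm, in the coordinates of the camera as it stood for that picture, good to about 4 mm: a listed point, or the origin of a listed thing).
The state is a dict: "time": time; "q": joint angles; "joint_velocities": joint speeds; "effort": joint torques, N m; "eef_pos": TCP position; "eef_rot": TCP orientation; "contact_force": force on the tool from outside, world axes, zero at the start; "ft_torque": the same for the moment, N m; "width": finger opening in mm.
Only numpy, scipy, OpenCV 4.12 (cv2) and the standard library are available. Lean on these libraries where they do the work, as an engineer would, in place of code of your own. Each camera call takes 0.05 s, during which the arm holds its last target. There are 200 camera calls.

## Working session

There is one attempt and no reset: what is moved stays moved. The work goes in short steps, Python scripts to look and compute and a tool call to move; the robot and the scene stay as the last step left them, time stands still between calls to the robot, and variables do not carry over. Pictures are saved under pics/ and viewed, on a budget of 10 in all, crops included, one or two more only if the job needs it, and the job is handed in when it is done.

Besides the shell and the picture viewer there is one more tool, called after "Call:" as name(argument=value, ...), one argument or row to a line, values as JSON. servo_tool: Moves the arm, as the interface text tells. Its arguments: {"type":"object","properties":{"commands":{"type":"array","items":{"type":"array"}}},"required":["commands"]}

```bash
mkdir -p pics
cat > h.py <<'E'
from station import env
import numpy as np, cv2
def cam(c):
    p=env.camera_params(c); R=cv2.Rodrigues(np.array(p['rvec'],float))[0]
    return np.array(p['camera_matrix'],float),R,np.array(p['tvec'],float).ravel()
def w(c,at):
    K,R,t=cam(c); return R.T@(np.array(at)-t)
def pix(c,P):
    K,R,t=cam(c); u=K@(R@np.array(P,float)+t); return u[:2]/u[2]
def ray(c,uv,z=0):
    K,R,t=cam(c); d=R.T@np.linalg.inv(K)@np.array([uv[0],uv[1],1.]); o=-R.T@t
    return o+d*(z-o[2])/d[2]
def shot(c,f=None):
    im=env.capture(c)
    if f: cv2.imwrite('pics/'+f,im[:,:,::-1])
    return im
E
python3 - <<'E'
from h import *
for c in ['top','scene']:
    shot(c,c+'1.png')
    for l in ['stop','mat','steamer','tray','tray_left','tray_right','row_a','bottle','teacup','dish']:
        if c=='scene' and l in('bottle','teacup','dish'):continue
        for d in env.tip_of(c,l)[:4]:
            P=w(c,d['at']); print(c,l,round(d['confidence'],2),P.round(0),pix(c,P).round(0))
print(env.sense()['time'])
E
```

```text
top stop 0.61 [706.  32.   3.] [267. 146.]
top stop 0.61 [ 346. -349.   -4.] [414. 275.]
top mat 0.98 [ 662. -209.    5.] [356. 159.]
top steamer 0.73 [525. -57.   4.] [302. 210.]
top steamer 0.53 [ 658. -208.    4.] [355. 160.]
top tray 0.97 [517. 256.  -1.] [186. 216.]
top tray 0.93 [ 312. -142.    3.] [336. 290.]
top tray 0.92 [341.  69.  -1.] [256. 280.]
top tray 0.9 [276. 280.   3.] [175. 307.]
top tray_left 0.73 [241. 363.  -1.] [144. 321.]
top tray_left 0.72 [ 221. -148.   -1.] [340. 325.]
top tray_left 0.7 [316. -18.  -2.] [289. 289.]
top tray_left 0.68 [517. 255.  -1.] [186. 216.]
top tray_right 0.96 [364. 261.   0.] [184. 273.]
top tray_right 0.71 [359. -72.   3.] [309. 272.]
top tray_right 0.65 [578. 191.  -4.] [210. 193.]
top tray_right 0.61 [290. 145.   7.] [227. 300.]
top row_a 0.94 [658. -72.  -0.] [306. 162.]
top row_a 0.78 [652.  72.  -1.] [253. 165.]
top bottle 0.95 [ 501. -469.    1.] [456. 215.]
top teacup 0.97 [463. 486.   1.] [101. 237.]
top teacup 0.17 [704.  34.   2.] [267. 146.]
top dish 0.75 [ 347. -348.   -3.] [414. 275.]
scene stop 0.83 [708.  29.   1.] [2
[... 276 characters left out ...]
.] [276. 245.]
scene tray 0.93 [ 311. -142.    3.] [282. 163.]
scene tray 0.91 [347.  66.   5.] [330. 189.]
scene tray 0.58 [275. 282.  -0.] [404. 203.]
scene tray 0.57 [515. 252.  -1.] [361. 244.]
scene tray_left 0.81 [ 223. -144.   -2.] [295. 154.]
scene tray_left 0.64 [530. 341.   3.] [390. 260.]
scene tray_left 0.61 [315. -20.  -2.] [312. 177.]
scene tray_left 0.56 [240. 360.   3.] [433. 206.]
scene tray_right 0.84 [358. -68.   5.] [293. 176.]
scene tray_right 0.75 [367. 260.  -2.] [385. 217.]
scene tray_right 0.74 [297. 140.   5.] [359. 189.]
scene tray_right 0.6 [576. 188.   3.] [329. 246.]
scene row_a 0.88 [657. -68.  -1.] [235. 227.]
scene row_a 0.66 [651.  66.  -3.] [275. 245.]
0.95
```

Run:
```python
import cv2
a=cv2.imread('pics/top1.png')[110:345,80:480]
cv2.imwrite('pics/top1c.png',cv2.resize(a,None,fx=2,fy=2,interpolation=2))
```

```text
(no output)
```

View pics/top1c.png

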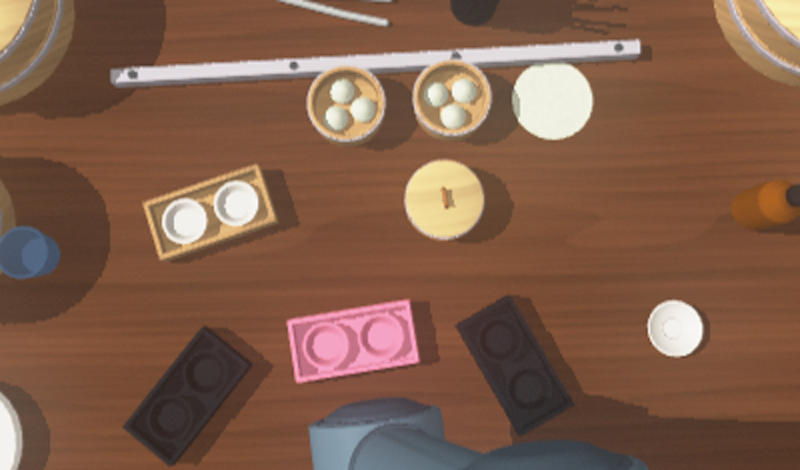

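View pics/scene1.png

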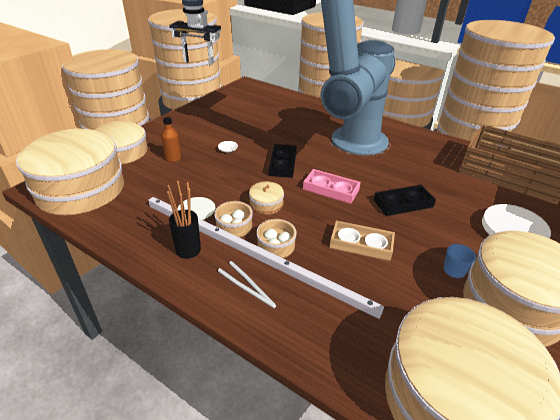

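Run:
```python
from h import *
from scipy.spatial.transform import Rotation as Ro
s=env.sense(); q=s['eef_rot']; R=Ro.from_quat([q[1],q[2],q[3],q[0]]).as_matrix()
print(R.round(3),s['eef_pos'],s['width'],s['time'])
g=cv2.cvtColor(cv2.imread('pics/top1.png'),cv2.COLOR_BGR2HSV).astype(float)
val,sat=g[...,2],g[...,1]
pts=[]
for u in list(range(145,225,4))+list(range(380,396,3)):
    m=(sat[125:165,u]<60)&(val[125:165,u]>110)
    r=np.where(m)[0]
    if len(r): pts.append((u,125+r.max()+.5))
for z in(0,26):
    W=np.array([ray('top',p,z)[:2] for p in pts]); k=np.polyfit(W[:,1],W[:,0],1)
    print(z,k,np.abs(W[:,0]-np.polyval(k,W[:,1])).max())
```

```text
[[ 0.96  0.28  0.  ]
 [ 0.28 -0.96 -0.  ]
 [ 0.    0.   -1.  ]] [ 182.01722761 -624.00100681  178.08255899] 93.9632209511022 0.95
0 [-3.09247504e-02  7.06228707e+02] 1.3562019200670647
26 [-3.09247504e-02  6.98772026e+02] 1.3261939248585577
```

Call:
servo_tool(
  commands=[
    [[0.0171,0.0322,0],[0,0,3.685],0.06],
    [[0.0171,0.0322,0],[0,0,3.685],0.06],
    [[0.0171,0.0322,0],[0,0,3.685],0.06],
    [[0.0171,0.0322,0],[0,0,3.685],0.06],
    [[0.0171,0.0322,0],[0,0,3.685],0.06],
    [[0.0171,0.0322,0],[0,0,3.685],0.06],
    [[0.0171,0.0322,0],[0,0,3.685],0.06],
    [[0.0171,0.0322,0],[0,0,3.685],0.06],
    [[0.0171,0.0322,0],[0,0,3.685],0.06],
    [[0.0171,0.0322,0],[0,0,3.685],0.06],
    [[0.0171,0.0322,0],[0,0,3.685],0.06],
    [[0.0171,0.0322,0],[0,0,3.685],0.06],
    [[0.0171,0.0322,0],[0,0,3.685],0.06],
    [[0.0171,0.0322,0],[0,0,3.685],0.06],
    [[0.0171,0.0322,0],[0,0,3.685],0.06],
    [[0.0171,0.0322,0],[0,0,3.685],0.06],
    [[0.0171,0.0322,0],[0,0,3.685],0.06],
    [[0.0171,0.0322,0],[0,0,3.685],0.06],
    [[0.0171,0.0322,0],[0,0,3.685],0.06],
    [[0.0171,0.0322,0],[0,0,3.685],0.06],
  ],
)

```text
time: 2.95
eef_pos: [524.6, 21.5, 178.3]
eef_rot: [0.0, 0.706, 0.708, 0.0]
contact_force: [0.9, -0.0, 0.4]
width: 60.1
```

Call:
servo_tool(
  commands=[
    [[0,0,-0.025],[0,0,0],0.06],
    [[0,0,-0.03],[0,0,0],0.06],
    [[0,0,-0.03],[0,0,0],0.06],
    [[0,0,-0.03],[0,0,0],0.06],
    [[0,0,-0.025],[0,0,0],0.06],
    [[0,0,-0.015],[0,0,0],0.06],
    [[0,0,-0.01],[0,0,0],0.06],
    [[0,-0.005,0],[0,0,0],0.06],
    [[0,-0.008,0],[0,0,0],0.06],
    [[0,-0.008,0],[0,0,0],0.06],
    [[0,-0.008,0],[0,0,0],0.06],
    [[0,-0.008,0],[0,0,0],0.06],
    [[0,-0.008,0],[0,0,0],0.06],
    [[0,-0.01,0],[0,0,0],0.06],
    [[0,-0.01,0],[0,0,0],0.06],
  ],
)

```text
time: 4.45
eef_pos: [524.2, -45.7, 13.4]
eef_rot: [0.0, 0.707, 0.707, 0.0]
contact_force: [-0.1, 3.0, 2.4]
width: 59.9
```

Run:
```python
from h import *
for c in ['top','scene']:
    shot(c,c+'2.png')
    for d in env.tip_of(c,'steamer')[:2]:
            P=w(c,d['at']); print(c,round(d['confidence'],2),P.round(0),pix(c,P).round(0))
s=env.sense();print(s['time'],s['eef_pos'],s['contact_force'])
```

```text
scene 0.7 [521. -92.   2.] [257. 199.]
4.65 [523.67458358 -45.54682774  12.72481339] [ 0.05748513 -0.20115594 -0.10217478]
```

Call:
servo_tool(
  commands=[
    [[0,-0.006,0],[0,0,0],0.06],
    [[0,-0.01,0],[0,0,0],0.06],
    [[0,-0.012,0],[0,0,0],0.06],
    [[0,-0.012,0],[0,0,0],0.06],
    [[0,-0.012,0],[0,0,0],0.06],
    [[0,-0.012,0],[0,0,0],0.06],
    [[0,-0.012,0],[0,0,0],0.06],
    [[0,-0.012,0],[0,0,0],0.06],
    [[0,-0.012,0],[0,0,0],0.06],
    [[0,-0.01,0],[0,0,0],0.06],
    [[0,-0.007,0],[0,0,0],0.06],
    [[0,-0.004,0],[0,0,0],0.06],
    [[0,0,0],[0,0,0],0.06],
    [[0,0.01,0],[0,0,0],0.06],
    [[0,0.02,0],[0,0,0],0.06],
  ],
)

```text
time: 6.15
eef_pos: [524.3, -135.9, 13.3]
eef_rot: [0.0, 0.708, 0.706, 0.0]
contact_force: [-0.8, -0.1, 0.3]
width: 60.0
```

Run:
```python
from h import *
for c in ['top','scene']:
    shot(c,c+'3.png')
    for l in ['steamer','mat','row_a']:
      for d in env.tip_of(c,l)[:2]:
            P=w(c,d['at']); print(c,l,round(d['confidence'],2),P.round(0),pix(c,P).round(0))
s=env.sense();print(s['time'],s['eef_pos'],s['contact_force'])
```

```text
top mat 0.66 [ 661. -209.    2.] [356. 159.]
top row_a 0.76 [649.  72.   1.] [253. 166.]
top row_a 0.72 [656. -72.   1.] [305. 162.]
scene steamer 0.86 [ 525. -211.    4.] [226. 186.]
scene steamer 0.53 [ 353. -350.    5.] [227. 149.]
scene mat 0.57 [ 663. -213.   -3.] [196. 209.]
scene row_a 0.77 [658. -70.   1.] [234. 226.]
6.55 [ 524.13702559 -136.4404059    13.16186007] [ 0.28245499  0.14870675 -0.39572165]
```

Call:
servo_tool(
  commands=[
    [[0,0.008,0.025],[0,0,0],0.06],
    [[0,0.002,0.035],[0,0,0],0.06],
    [[0,0,0.03],[0,0,0],0.06],
    [[-0.006,-0.008,0],[0,0,-7.35],0.06],
    [[-0.006,-0.008,0],[0,0,-7.35],0.06],
    [[-0.006,-0.007,0],[0,0,-7.35],0.06],
    [[-0.006,-0.008,0],[0,0,-7.35],0.06],
    [[-0.006,-0.007,0],[0,0,-7.35],0.06],
    [[-0.006,-0.008,0],[0,0,-7.35],0.06],
    [[-0.006,-0.007,0],[0,0,-7.35],0.06],
    [[-0.006,-0.008,0],[0,0,-7.35],0.06],
    [[-0.006,-0.007,0],[0,0,-7.35],0.06],
    [[-0.006,-0.008,0],[0,0,-7.35],0.06],
    [[-0.006,-0.006,0],[0,0,-7.35],0.06],
    [[-0.006,-0.004,0],[0,0,-7.35],0.06],
  ],
)

```text
time: 8.05
eef_pos: [451.7, -212.9, 103.1]
eef_rot: [0.0, 1.0, 0.012, 0.0]
contact_force: [-0.6, -0.2, 0.0]
width: 59.9
```

Run:
```python
from h import *
for c in ['top','scene']:
  shot(c,c+'4.png')
  for l in ['steamer']:
      for d in env.tip_of(c,l)[:2]:
            P=w(c,d['at']); print(c,l,round(d['confidence'],2),P.round(0),pix(c,P).round(0))
s=env.sense();print(s['time'],s['eef_pos'],s['eef_rot'])
```

```text
top steamer 0.71 [ 523. -212.   -1.] [359. 209.]
scene steamer 0.67 [ 522. -213.    2.] [226. 185.]
scene steamer 0.6 [578. 187.   1.] [328. 247.]
8.25 [ 452.0610854  -212.30042197  103.15711968] [5.57644718e-05 9.99866681e-01 1.63278769e-02 1.34430676e-04]
```

Call:
servo_tool(
  commands=[
    [[0,0,-0.03],[0,0,0],0.06],
    [[0,0,-0.03],[0,0,0],0.06],
    [[0,0,-0.02],[0,0,0],0.06],
    [[0,0,-0.01],[0,0,0],0.06],
    [[0.01,0,0],[0,0,0],0.06],
    [[0.008,0,0],[0,0,0],0.06],
    [[0.008,0,0],[0,0,0],0.06],
    [[0.008,0,0],[0,0,0],0.06],
    [[0.01,0.0005,0],[0,0,0],0.06],
    [[0.012,0,0],[0,0,0],0.06],
    [[0.012,0.0005,0],[0,0,0],0.06],
    [[0.012,0,0],[0,0,0],0.06],
    [[0.012,0.0005,0],[0,0,0],0.06],
    [[0.012,0,0],[0,0,0],0.06],
    [[0.012,0.0005,0],[0,0,0],0.06],
    [[0.01,0,0],[0,0,0],0.06],
    [[0.008,0,0],[0,0,0],0.06],
    [[0.006,0,0],[0,0,0],0.06],
  ],
)

```text
time: 10.05
eef_pos: [592.7, -209.9, 13.0]
eef_rot: [-0.0, 1.0, 0.015, -0.0]
contact_force: [-2.5, -0.3, 2.9]
width: 60.1
```

Run:
```python
from h import *
for c in ['top','scene']:
  shot(c,c+'5.png')
  for l in ['steamer','row_a']:
      for d in env.tip_of(c,l)[:2]:
            P=w(c,d['at']); print(c,l,round(d['confidence'],2),P.round(0),pix(c,P).round(0))
s=env.sense();print(s['time'],s['eef_pos'],s['contact_force'])
a=cv2.imread('pics/top5.png')[120:245,270:430]
b=cv2.imread('pics/scene5.png')[150:275,140:300]
cv2.imwrite('pics/c5.png',cv2.resize(np.hstack([a,b]),None,fx=2.5,fy=2.5,interpolation=2))
```

```text
top steamer 0.52 [ 644. -207.   -0.] [355. 166.]
top row_a 0.68 [650.  70.  -1.] [254. 166.]
top row_a 0.56 [658. -71.   4.] [305. 161.]
scene steamer 0.72 [ 636. -205.    3.] [204. 204.]
scene row_a 0.91 [651.  70.  -2.] [277. 245.]
scene row_a 0.89 [659. -66.  -2.] [235. 227.]
10.35 [ 591.84078808 -209.94629938   12.8486138 ] [-0.73999488  0.31890178  0.04792721]
```

View pics/c5.png

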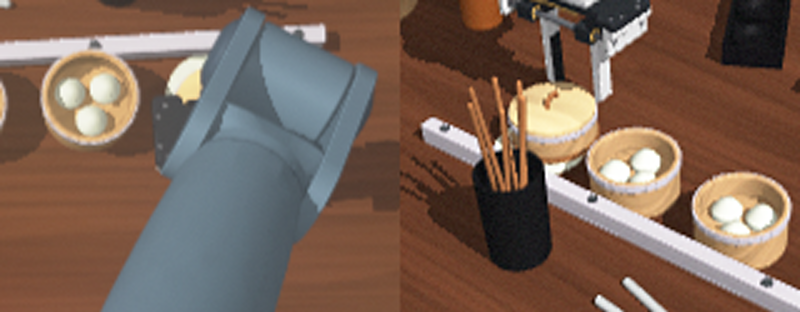

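The picture shows the steamer upright in the finger cradle, partly over the mat and about 20 mm short of the rail. The neighbours look untouched.

Call:
servo_tool(
  commands=[
    [[0.004,0,0],[0,0,0],0.06],
    [[0.004,0,0],[0,0,0],0.06],
    [[0.004,0,0],[0,0,0],0.06],
    [[0.003,0,0],[0,0,0],0.06],
    [[0.002,0,0],[0,0,0],0.06],
    [[0.002,0,0],[0,0,0],0.06],
  ],
)

```text
time: 10.95
eef_pos: [611.1, -209.9, 12.9]
eef_rot: [-0.0, 1.0, 0.015, -0.0]
contact_force: [-1.1, 0.4, -0.4]
width: 59.9
```

Call:
servo_tool(
  commands=[
    [[0.001,0,0],[0,0,0],0.06],
    [[0.001,0,0],[0,0,0],0.06],
    [[0.001,0,0],[0,0,0],0.06],
  ],
)

```text
time: 11.25
eef_pos: [614.0, -210.0, 13.0]
eef_rot: [-0.0, 1.0, 0.015, -0.0]
contact_force: [-0.7, 0.4, -0.8]
width: 59.8
```

Call:
servo_tool(
  commands=[
    [[0.001,0,0],[0,0,0],0.06],
    [[0.001,0,0],[0,0,0],0.06],
  ],
)

```text
time: 11.45
eef_pos: [616.0, -210.0, 13.0]
eef_rot: [-0.0, 1.0, 0.015, -0.0]
contact_force: [-1.1, 0.4, -1.0]
width: 59.8
```

Call:
servo_tool(
  commands=[
    [[0.001,0,0],[0,0,0],0.06],
    [[0.001,0,0],[0,0,0],0.06],
  ],
)

```text
time: 11.65
eef_pos: [616.5, -210.0, 12.8]
eef_rot: [-0.0, 1.0, 0.016, -0.002]
contact_force: [-8.9, -1.1, 3.5]
width: 60.5
```

Run:
```python
from h import *
for c in ['top','scene']:
  shot(c,c+'6.png')
  for l in ['steamer','row_a']:
      for d in env.tip_of(c,l)[:2]:
            P=w(c,d['at']); print(c,l,round(d['confidence'],2),P.round(0),pix(c,P).round(0))
s=env.sense();print(s['time'],s['eef_pos'],s['contact_force'])
```

```text
top steamer 0.71 [662. -72.   1.] [305. 160.]
top steamer 0.59 [ 664. -208.    0.] [355. 159.]
top row_a 0.92 [648.  70.  -1.] [254. 167.]
top row_a 0.7 [657. -70.   1.] [305. 162.]
scene steamer 0.82 [ 664. -202.    0.] [198. 210.]
scene row_a 0.84 [650.  68.   2.] [276. 244.]
scene row_a 0.73 [657. -69.  -1.] [235. 226.]
11.95 [ 616.38232708 -209.999255     12.76927766] [-5.32364958 -0.59826706  3.10395906]
```

Force rose from about 1 N to 9 N at x ≈ 616, so the steamer is against the rail. Backing off and going to the tray.

Call:
servo_tool(
  commands=[
    [[-0.005,0,0],[0,0,0],0.06],
    [[-0.02,0,0],[0,0,0],0.06],
    [[-0.03,0,0.02],[0,0,0],0.06],
    [[0,0,0.04],[0,0,0],0.094],
    [[0,0,0.04],[0,0,0],0.094],
    [[-0.01,0.035,0],[0,0,0],0.094],
    [[-0.01,0.035,0],[0,0,0],0.094],
    [[-0.01,0.035,0],[0,0,0],0.094],
    [[-0.01,0.035,0],[0,0,0],0.094],
    [[-0.01,0.035,0],[0,0,0],0.094],
    [[-0.01,0.035,0],[0,0,0],0.094],
    [[-0.01,0.035,0],[0,0,0],0.094],
    [[-0.01,0.035,0],[0,0,0],0.094],
    [[-0.01,0.035,0],[0,0,0],0.094],
    [[-0.01,0.035,0],[0,0,0],0.094],
    [[-0.01,0.035,0],[0,0,0],0.094],
    [[-0.01,0.035,0],[0,0,0],0.094],
    [[-0.01,0.035,0],[0,0,0],0.094],
  ],
)

```text
time: 13.75
eef_pos: [433.1, 246.8, 113.7]
eef_rot: [-0.001, 1.0, 0.015, 0.001]
contact_force: [0.5, 0.6, -0.3]
width: 94.0
```

Run:
```python
from h import *
for c in ['top','scene']:
  shot(c,c+'7.png')
  for l in ['steamer','tray','tray_left','tray_right']:
      for d in env.tip_of(c,l)[:4]:
            P=w(c,d['at']); 
            if P[0]>430: print(c,l,round(d['confidence'],2),P.round(0),pix(c,P).round(0))
s=env.sense();print(s['time'],s['eef_pos'],s['eef_rot'])
a=cv2.imread('pics/top7.png')[115:255,120:400]
cv2.imwrite('pics/c7.png',cv2.resize(a,None,fx=2.8,fy=2.8,interpolation=2))
```

```text
top steamer 0.85 [ 664. -207.    0.] [355. 158.]
top tray 0.65 [515. 257.  -0.] [186. 216.]
top tray_right 0.64 [576. 190.   1.] [210. 193.]
top tray_right 0.61 [650.  73.  -1.] [253. 166.]
scene steamer 0.74 [ 662. -204.    2.] [198. 209.]
scene steamer 0.47 [518. 251.   1.] [360. 244.]
scene steamer 0.19 [656. -71.   2.] [234. 225.]
scene tray 0.76 [520. 252.   1.] [360. 245.]
scene tray_left 0.89 [527. 341.   4.] [390. 259.]
scene tray_right 0.85 [577. 188.   5.] [329. 246.]
14.25 [433.44432231 244.21590091 113.09819634] [-3.63482246e-05  9.99894030e-01  1.45571048e-02  1.37781403e-04]
```

View pics/c7.png

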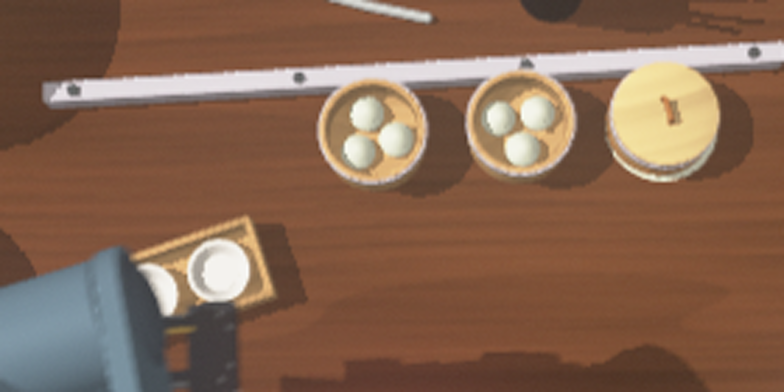

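The steamer is over the mat and against the rail, at (663,−206). The other cups are unmoved. The bamboo tray at crop (200,275) is the right one, as it has white dishes while the others are black or pink. Pushing it next.

Call:
servo_tool(
  commands=[
    [[0,0,-0.03],[0,0,0],0.094],
    [[0,0,-0.03],[0,0,0],0.094],
    [[0,0,-0.025],[0,0,0],0.094],
    [[0,0,-0.015],[0,0,0],0.094],
    [[0.008,0,0],[0,0,0],0.094],
    [[0.008,0,0],[0,0,0],0.094],
    [[0.008,0,0],[0,0,0],0.094],
    [[0.008,0,0],[0,0,0],0.094],
    [[0.008,0,0],[0,0,0],0.094],
    [[0.008,0,0],[0,0,0],0.094],
    [[0.008,0,0],[0,0,0],0.094],
    [[0.008,0,0],[0,0,0],0.094],
    [[0.008,0,0],[0,0,0],0.094],
    [[0.008,0,0],[0,0,0],0.094],
  ],
)

```text
time: 15.65
eef_pos: [513.6, 245.0, 13.0]
eef_rot: [0.0, 1.0, 0.015, -0.0]
contact_force: [0.4, 0.7, 0.4]
width: 94.1
```

Run:
```python
from h import *
for c in ['top','scene']:
  shot(c,c+'8.png')
  for l in ['tray','tray_left','tray_right']:
      for d in env.tip_of(c,l)[:4]:
            P=w(c,d['at']); 
            if P[0]>430: print(c,l,round(d['confidence'],2),P.round(0),pix(c,P).round(0))
s=env.sense();print(s['time'],s['eef_pos'],s['contact_force'])
a=cv2.imread('pics/scene8.png')[190:330,240:460]
cv2.imwrite('pics/c8.png',cv2.resize(a,None,fx=3,fy=3,interpolation=2))
```

```text
top tray 0.54 [515. 258.  -0.] [185. 216.]
scene tray 0.71 [516. 254.  -4.] [361. 245.]
scene tray_left 0.8 [533. 342.   1.] [390. 262.]
scene tray_right 0.69 [578. 185.   1.] [328. 247.]
16.05 [512.61497725 245.00929652  12.97935466] [ 0.18184535 -0.27598912  0.25712099]
```

View pics/c8.png

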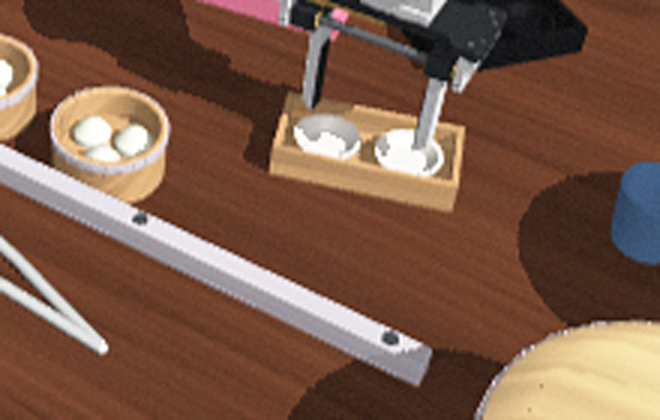

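Run:
```python
from h import *
s=env.sense();print(s['eef_pos'],s['contact_force'],s['ft_torque'],s['width'])
for y in(-53,53):
  for z in(13,40): print(y,z,((pix('scene',[513,245+y,z])-[240,190])*3).round(0))
for P in([454,318,30],[501,166,30],[530,341,30],[577,190,30],[454,318,0],[530,341,0],[577,190,0]): print(P,((pix('scene',P)-[240,190])*3).round(0))
im=shot('wrist','w8.png')
cv2.imwrite('pics/w8.png',im[:,:,::-1])
```

```text
[512.61497725 245.00929652  12.97935466] [ 0.18184535 -0.27598912  0.25712099] [ 0.01501569  0.01778666 -0.01451752] 94.10164250921957
-53 13 [306. 123.]
-53 40 [309. 101.]
53 13 [413. 171.]
53 40 [418. 148.]
[454, 318, 30] [464. 128.]
[501, 166, 30] [289.  92.]
[530, 341, 30] [456. 188.]
[577, 190, 30] [272. 148.]
[454, 318, 0] [457. 153.]
[530, 341, 0] [449. 213.]
[577, 190, 0] [268. 173.]
```

View pics/w8.png

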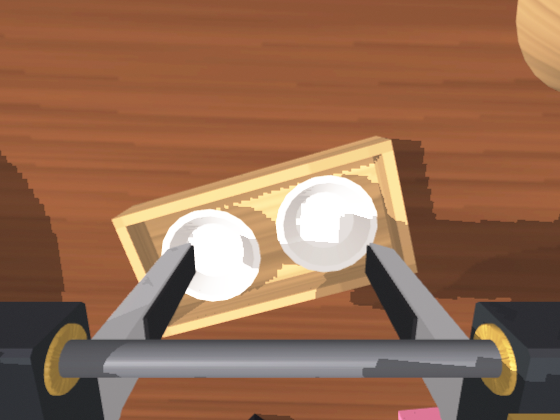

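Run:
```python
from h import *
for y in(-47,47):
  for x in (-8,8):
   for z in(0,13,30,40): print(x,y,z,pix('wrist',[512.6+x,245+y,z]).round(0), pix('wrist',[512.6+x,245+y,z]).round(0))
K,R,t=cam('wrist'); print('cam at',(-R.T@t).round(0),'axis',R[2].round(2), env.grip_point_offset)
for P in([454,318,30],[501,166,30],[530,341,30],[577,190,30]): print(P,pix('wrist',P).round())
```

```text
-8 -47 0 [348. 248.] [348. 248.]
-8 -47 13 [352. 255.] [352. 255.]
-8 -47 30 [358. 267.] [358. 267.]
-8 -47 40 [361. 274.] [361. 274.]
8 -47 0 [350. 225.] [350. 225.]
8 -47 13 [354. 232.] [354. 232.]
8 -47 30 [360. 241.] [360. 241.]
8 -47 40 [364. 248.] [364. 248.]
-8 47 0 [208. 244.] [208. 244.]
-8 47 13 [204. 251.] [204. 251.]
-8 47 30 [198. 262.] [198. 262.]
-8 47 40 [193. 270.] [193. 270.]
8 47 0 [207. 221.] [207. 221.]
8 47 13 [203. 227.] [203. 227.]
8 47 30 [197. 237.] [197. 237.]
8 47 40 [192. 243.] [192. 243.]
cam at [592. 246. 220.] axis [-0.27 -0.01 -0.96] -18.8
[454, 318, 30] [158. 336.]
[501, 166, 30] [411. 274.]
[530, 341, 30] [109. 218.]
[577, 190, 30] [385. 142.]
```

The fingertips passed over the tray without touching it. In the wrist picture they sit at (193,247) and (367,247), which matches z ≈ 42 rather than the reported 13, so the tips draw back when the jaws are wide open. I'll go back, narrow the jaws to 60 mm and measure the real tip height.

Call:
servo_tool(
  commands=[
    [[0,0,0.02],[0,0,0],0.094],
    [[-0.01,0,0],[0,0,0],0.094],
    [[-0.02,0,0],[0,0,0],0.094],
    [[-0.03,0,0],[0,0,0],0.094],
    [[-0.025,0,0],[0,0,0],0.06],
    [[0,0,0],[0,0,0],0.06],
    [[0,0,0],[0,0,0],0.06],
    [[0,0,0],[0,0,0],0.06],
  ],
)

```text
time: 16.9
eef_pos: [429.0, 245.1, 33.3]
eef_rot: [-0.0, 1.0, 0.015, 0.001]
contact_force: [-0.3, -1.0, 0.5]
width: 65.4
```

Run:
```python
from h import *
im=shot('wrist')[:,:,::-1].copy()
s=env.sense();p=s['eef_pos'];print(s['time'],p,s['width'])
for y in(-30,30):
  for z in (-0.1,15,30):
    print(y,z,[pix('wrist',[p[0]+x,p[1]+y,p[2]+z]).round(0) for x in(-8,8)])
cv2.imwrite('pics/w9.png',im)
```

```text
16.95 [429.19085129 245.04395335  33.36267434] 62.0867960837652
-30 -0.1 [array([325., 254.]), array([327., 231.])]
-30 15 [array([328., 264.]), array([330., 239.])]
-30 30 [array([332., 276.]), array([334., 249.])]
30 -0.1 [array([230., 252.]), array([230., 228.])]
30 15 [array([227., 262.]), array([227., 236.])]
30 30 [array([223., 273.]), array([223., 246.])]
```

View pics/w9.png

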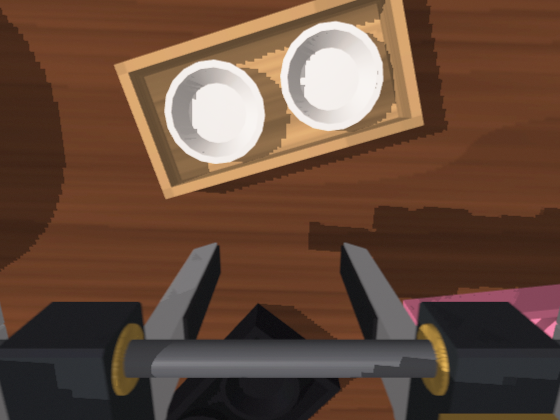

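The wrist picture at 60 mm opening shows the tips at (219,245) and (344,245). They are again about 28 mm above the reported TCP, which fits the pass over the 30 mm wall. So I'll lower to a reported z of about −14 (real tips about 14 mm up), watching the vertical force.

Call:
servo_tool(
  commands=[
    [[0,0,-0.01],[0,0,0],0.094],
    [[0,0,-0.01],[0,0,0],0.094],
    [[0,0,-0.005],[0,0,0],0.094],
    [[0,0,-0.005],[0,0,0],0.094],
    [[0,0,-0.004],[0,0,0],0.094],
    [[0,0,-0.003],[0,0,0],0.094],
    [[0,0,0],[0,0,0],0.094],
  ],
)

```text
time: 17.65
eef_pos: [427.8, 244.9, -4.3]
eef_rot: [0.0, 1.0, 0.015, -0.0]
contact_force: [-0.4, 0.2, -0.0]
width: 93.4
```

Call:
servo_tool(
  commands=[
    [[0,0,-0.002],[0,0,0],0.094],
    [[0,0,-0.002],[0,0,0],0.094],
  ],
)

```text
time: 17.85
eef_pos: [428.3, 245.1, -7.8]
eef_rot: [-0.0, 1.0, 0.015, 0.0]
contact_force: [0.6, 1.2, -0.6]
width: 93.8
```

Call:
servo_tool(
  commands=[
    [[0,0,-0.002],[0,0,0],0.094],
    [[0,0,-0.002],[0,0,0],0.094],
    [[0.008,0,0],[0,0,0],0.094],
    [[0.008,0,0],[0,0,0],0.094],
    [[0.006,0,0],[0,0,0],0.094],
    [[0.006,0,0],[0,0,0],0.094],
    [[0.006,0,0],[0,0,0],0.094],
    [[0.008,0,0],[0,0,0],0.094],
    [[0.008,0,0],[0,0,0],0.094],
    [[0.008,0,0],[0,0,0],0.094],
  ],
)

```text
time: 18.85
eef_pos: [486.7, 245.0, -12.0]
eef_rot: [-0.0, 1.0, 0.015, 0.0]
contact_force: [-1.3, -0.3, -0.4]
width: 94.1
```

Run:
```python
from h import *
for c in ['top','scene']:
  shot(c,c+'10.png')
  for l in ['tray','tray_left','tray_right']:
      for d in env.tip_of(c,l)[:4]:
            P=w(c,d['at']); 
            if P[0]>430: print(c,l,round(d['confidence'],2),P.round(0),pix(c,P).round(0))
s=env.sense();print(s['time'],s['eef_pos'],s['contact_force'])
```

```text
top tray 0.72 [538. 246.  -0.] [190. 208.]
top tray 0.2 [583. 163.   3.] [220. 191.]
top tray_right 0.82 [581. 166.   5.] [219. 191.]
scene tray 0.75 [539. 241.  -1.] [353. 247.]
scene tray_left 0.89 [576. 325.   3.] [377. 268.]
scene tray_right 0.88 [578. 167.   2.] [322. 244.]
19.25 [485.7819683  244.98455554 -11.96196958] [-0.44917082 -0.27106716 -0.60961346]
```

The tray has swung square onto both fingers: its corners are at x = 576 and 578, its centre at (538,244). Pushing on to the rail.

Call:
servo_tool(
  commands=[
    [[0.006,0,0],[0,0,0],0.094],
    [[0.009,0,0],[0,0,0],0.094],
    [[0.01,0.001,0],[0,0,0],0.094],
    [[0.01,0,0],[0,0,0],0.094],
    [[0.01,0,0],[0,0,0],0.094],
    [[0.01,0.001,0],[0,0,0],0.094],
    [[0.01,0,0],[0,0,0],0.094],
    [[0.01,0,0],[0,0,0],0.094],
    [[0.01,0.001,0],[0,0,0],0.094],
    [[0.008,0,0],[0,0,0],0.094],
    [[0.006,0,0],[0,0,0],0.094],
    [[0.004,0,0],[0,0,0],0.094],
    [[0.004,0,0],[0,0,0],0.094],
    [[0.003,0,0],[0,0,0],0.094],
  ],
)

```text
time: 20.65
eef_pos: [596.1, 248.0, -11.9]
eef_rot: [-0.0, 1.0, 0.015, -0.0]
contact_force: [-2.0, -0.6, 1.9]
width: 93.7
```

Call:
servo_tool(
  commands=[
    [[0.002,0,0],[0,0,0],0.094],
    [[0.002,0,0],[0,0,0],0.094],
  ],
)

```text
time: 20.85
eef_pos: [600.0, 248.0, -11.9]
eef_rot: [0.0, 1.0, 0.015, -0.0]
contact_force: [-2.4, -0.2, 1.0]
width: 94.0
```

Call:
servo_tool(
  commands=[
    [[0.002,0,0],[0,0,0],0.094],
    [[0.002,0,0],[0,0,0],0.094],
  ],
)

```text
time: 21.05
eef_pos: [604.1, 248.0, -11.9]
eef_rot: [-0.0, 1.0, 0.015, -0.0]
contact_force: [-2.7, -0.1, 2.4]
width: 93.9
```

Call:
servo_tool(
  commands=[
    [[0.001,0,0],[0,0,0],0.094],
    [[0.001,0,0],[0,0,0],0.094],
    [[0.001,0,0],[0,0,0],0.094],
  ],
)

```text
time: 21.35
eef_pos: [607.0, 248.0, -12.0]
eef_rot: [0.0, 1.0, 0.015, -0.0]
contact_force: [-1.9, 0.1, 1.9]
width: 93.9
```

Call:
servo_tool(
  commands=[
    [[0.001,0,0],[0,0,0],0.094],
    [[0.001,0,0],[0,0,0],0.094],
  ],
)

```text
time: 21.55
eef_pos: [609.1, 248.0, -12.0]
eef_rot: [-0.0, 1.0, 0.015, 0.0]
contact_force: [-2.4, 0.3, 0.7]
width: 94.2
```

Call:
servo_tool(
  commands=[
    [[0.001,0,0],[0,0,0],0.094],
    [[0.001,0,0],[0,0,0],0.094],
  ],
)

```text
time: 21.75
eef_pos: [610.0, 247.9, -12.0]
eef_rot: [0.0, 1.0, 0.015, -0.001]
contact_force: [-8.0, -0.3, 5.9]
width: 94.0
```

Force jumped to 8 N, so the tray is at the rail. One more millimetre to seat both corners, then check.

Call:
servo_tool(
  commands=[
    [[0.001,0,0],[0,0,0],0.094],
    [[0,0,0],[0,0,0],0.094],
  ],
)

```text
time: 21.95
eef_pos: [609.9, 247.9, -12.1]
eef_rot: [0.0, 1.0, 0.016, -0.003]
contact_force: [-8.5, -0.5, 6.5]
width: 94.1
```

Call:
servo_tool(
  commands=[
    [[-0.003,0,0],[0,0,0],0.094],
    [[-0.012,0,0],[0,0,0],0.094],
    [[-0.03,0,0],[0,0,0],0.094],
    [[-0.03,0,0.02],[0,0,0],0.094],
    [[-0.03,0,0.04],[0,0,0],0.094],
    [[-0.03,0,0.04],[0,0,0],0.094],
    [[-0.03,-0.03,0.04],[0,0,0],0.094],
    [[-0.01,-0.04,0.03],[0,0,0],0.094],
    [[0,-0.04,0.02],[0,0,0],0.094],
    [[0,-0.04,0],[0,0,0],0.094],
  ],
)

```text
time: 22.95
eef_pos: [444.1, 101.8, 175.9]
eef_rot: [0.0, 1.0, 0.016, 0.005]
contact_force: [-0.3, -0.5, 0.2]
width: 94.4
```

Run:
```python
from h import *
rail=lambda P:(P[0]-706.2+0.031*P[1])
for c in ['top','scene']:
  shot(c,c+'11.png')
  for l in ['steamer','mat','tray','tray_left','tray_right','row_a','bottle','teacup','dish']:
      for d in env.tip_of(c,l)[:2]:
            P=w(c,d['at']); 
            if P[0]>340: print(c,l,round(d['confidence'],2),P.round(0),'rail x',rail(P).round(1))
s=env.sense();print(s['time'],s['eef_pos'],s['contact_force'])
a=cv2.imread('pics/top11.png')[115:235,110:410]; b=cv2.imread('pics/scene11.png')[170:320,140:440]
cv2.imwrite('pics/c11.png',cv2.resize(np.vstack([a,b]),None,fx=2.2,fy=2.2,interpolation=2))
```

```text
top steamer 0.96 [ 665. -208.    0.] rail x -47.6
top mat 0.71 [ 498. -471.    1.] rail x -222.6
top tray 0.68 [661. 246.  -1.] rail x -37.8
top tray_left 0.9 [697. 327.   1.] rail x 1.1
top tray_right 0.94 [360. -69.   4.] rail x -348.6
top tray_right 0.84 [700. 166.   5.] rail x -1.5
top row_a 0.97 [657. -72.   3.] rail x -51.7
top row_a 0.88 [651.  76.   1.] rail x -52.6
top bottle 0.98 [ 499. -469.    2.] rail x -221.8
top teacup 0.93 [457. 484.   0.] rail x -234.2
top dish 0.67 [ 347. -349.   -4.] rail x -370.1
scene steamer 0.83 [ 661. -205.   -0.] rail x -51.4
scene steamer 0.46 [806.  99.  -0.] rail x 103.2
scene mat 0.44 [664. 246.  -0.] rail x -34.8
scene mat 0.29 [806.  98.   0.] rail x 102.3
scene tray 0.9 [345.  65.   3.] rail x -359.2
scene tray_right 0.95 [702. 167.   3.] rail x 1.5
scene row_a 0.97 [656. -73.   1.] rail x -52.0
scene row_a 0.69 [650.  66.   1.] rail x -53.9
scene bottle 0.82 [ 505. -469.    3.] rail x -215.9
scene bottle 0.27 [461. 485.   2.] rail x -229.8
scene teacup 0.59 [465. 483.   1.] rail x -225.9
scene dish 0.62 [ 351. -356.    5.] rail x -365.9
23.95 [441.49581979 103.03677625 171.77359923] [-0.74876137  0.30974721 -0.9995816 ]
```

View pics/c11.png

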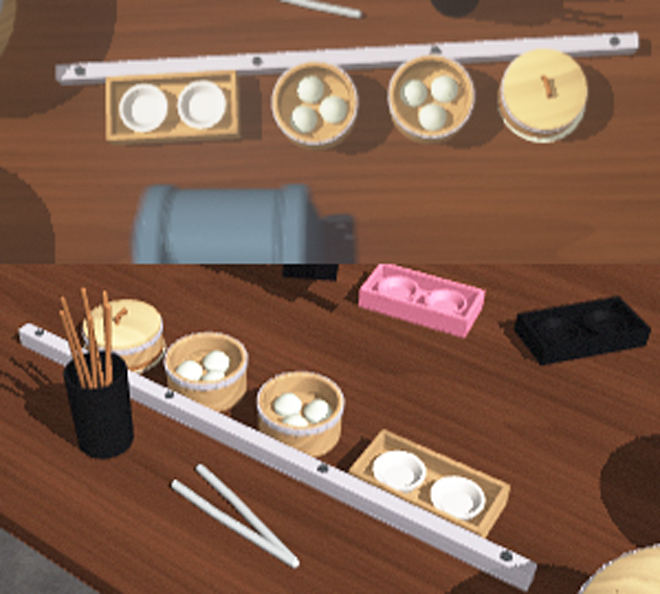

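The final picture shows the tray flush along the rail and the steamer on the mat against it, with the neighbours in place. Handing in.

```bash
python3 -c "
from station import env
print(env.finish_job(), env.sense()['time'])"
```

```text
the job is handed in; nothing more can be done
the job is handed in; nothing more can be done
```

The steamer and the tray are both in place against the rail, and the job is handed in; the hand-in reports no verdict. The clock was at about 24 s of the 67 s allowed.

- **Steamer:** I pushed it sideways past the row, then straight to the rail, until the force jumped to 9 N. The last checks put it about 2–5 mm from the mat's centre, at −48 to −51 mm from the rail's face (the limit is −56).
- **Tray:** I pushed it with open fingers, which turned it square, until the force jumped to 8 N. Its corners measure within about 1.5 mm of the rail's face, and the picture shows it flush. The left corner was confirmed in the top camera only.
- **Everything else:** The row steamers, bottle, teacup and dish were re-measured within detection noise of where they started. I did not re-measure the chopsticks or tongs, but the arm never went near them.

**Disagreement:** The real fingertips sat about 28 mm higher than the reported TCP, seen in both the wrist and scene pictures. Because of this, my first tray push passed over the tray's wall without touching it. I corrected it by lowering to a reported z of −12 mm.

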